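# Fill the disc magazine and shut its gate

## Robot

A 7-joint arm with a two-finger parallel gripper is mounted at the origin on a cart in front of the work surface, level with it; the furniture and walls round the work are solid. World frame = base frame: x ahead of the robot, y to its left, z up, the work surface at z = 0. Lengths are in mm, angles in rad, forces in N, time in s.
With the tool pointing down it reaches from about 400 to 875 mm from the base axis. Payload 4.4 kg.
Tool frame: the origin (TCP) lies on the centre line of the jaws, within the pads' length; the fingertips stand 14 mm ahead of it and the grasp point (between the pads) lies 5 mm behind it; z points along the fingers, x is the direction in which the jaws open and shut, and the axes are right-handed (so a half turn about z gives the same grasp; the last joint's range is limited). The gripper opens to 85 mm and grips with 20 to 120 N. Pads are 22 mm wide; open, the fingers measure 114 mm over their backs; the gripper's body (76 mm by 85 mm) begins 54 mm behind the grasp point. The pads swing forward as they close: fully open they stand 13 mm farther back than shut.
Start: joints at [1.214, 0.628, 0.038, 1.517, -0.027, 0.996, -0.02], TCP at [186.394, -622.716, 245.313] pointing down, gripper open.
Joint ranges: [-3.06, 3.06], [-0.37, 2.12], [-1.25, 1.32], [0.18, 2.47], [-1.1, 4.24], [0.23, 1.98], [-2.94, 2.94]. Speed limits (rad/s): [2.57, 2.57, 3.14, 3.14, 3.14, 3.14, 3.14].

## Interface

Orientations are given as [roll, pitch, yaw] about the fixed x, y, z axes, in that order (R = Rz(yaw) Ry(pitch) Rx(roll)).
In Python, from cell import ctrl gives the robot as it stands.
- The arm moves only by the tool send_rows, never from a script. Its argument "commands" is a list of rows, each a list of 5 numbers: the finger opening in mm, from 0 to 85.4, then the shift along the tool's x, y, z in mm, then the turn about the tool's z in degrees. In form: [[grip, x, y, z, roll], ...]. A call has 1 to 5 rows; each row is the pose to reach, as a shift and turn from the pose measured when the call began, along the tool's axes at that moment; what a row does not reach only later rows make up. A row lasts 1/10 s, in which the tool goes at most 50 mm and 8.59 degrees, less where a joint would pass 70% of its speed; a pose out of reach is approached as far as the arm can. A call with a gripper value outside its range is refused whole. The fingers move at their own pace and stop on an object; the grip force is fixed at half the most. Time passes only in rows, so rows that repeat a pose let the fingers close. It gives the time, the measured TCP pose, the force and the opening at its end, in the units of the state.
- ctrl.read_state(): the state, without advancing time (a new reading comes with each control period).
- ctrl.get_image(name): name is "side" or "top"; returns the picture (420x560x3 uint8, red, green, blue); there is no depth.
- ctrl.camera_params(name): a dict with "fx", "fy", "cx", "cy" (pixels), "k1" (the pictures are not rectified: a ray, as slopes to the right and down, at radius r is drawn at 1 + k1 r^2 times it, then the intrinsics apply), "cam_to_world" (4x4, takes a point from camera to world coordinates). Camera axes: x right, y down, z forward; pixel columns grow to the right and rows downward; lengths in mm; the calibration is good to about 2 mm. A picture is of the moment at which its call begins. camera_params takes no time and is no camera call.
- ctrl.finish_job(): hands the job in, once; it reports no verdict.
The state is a dict: "clock": time; "qpos": joint angles; "qd": joint speeds; "tau": joint torques, N m; "eef_pos": TCP position; "tool_rot": TCP orientation; "force": force on the tool from outside, world axes, zero at the start; "torque": the same for the moment, N m; "width": finger opening in mm.
Only numpy, scipy, OpenCV 4.12 (cv2) and the standard library are available. Lean on these libraries where they do the work, as an engineer would, in place of code of your own. Each camera call takes 0.05 s, during which the arm holds its last target.

## Task

Load the drilling jig's magazine: with the fingertips, sweep the three ivory-coloured turned discs that lie on the feed tray, one after the other, through the gate so that all three drop flat into the round well, then push the brass slide gate with the black knob fully shut behind them. Nothing is to be picked up: the discs are only pushed along the tray, and the bridge blank, the sanding block and the pencil stay where they lie.

Things in the scene. Friction and masses are not known exactly. Their poses are not given: they have to be found in the camera images.
- tray: wooden feed tray fixed to the bench, 352 x 312 mm. Origin: on the worktop under the tray's centre line, 210 mm from its back end; own x runs level along the centre line from the bed through the gate to the well, own y across the tray (left when looking along x), z up.
- bed (a point): point on the flat bed where the discs lie, 28 mm above the worktop; 80 mm from the tray's origin along -x, on the centre line. The bed spans x = -195 mm (back fence) to the gate and y = -140 to +140 mm (side fences); all fences stand 12 mm above it. Tray axes.
- gate_mouth (a point): middle of the gate at bed level (tray x = 35 mm, y = 0). The gate is 64 mm wide in y, between two jambs (x = 30 to 40 mm). Two 45-degree fences funnel the bed to it, bed-side faces along x + |y| = 64 mm. The slide gate runs at x = 41 to 46 mm; the floor stays level with the bed up to the well's edge at x = 51 mm.
- well (a point): centre of the mouth of the magazine, a round well 63 mm wide and 20 mm deep with straight walls: at bed level, tray x = 82.5 mm, y = 0. The three discs stack in it lying flat, the top one 5 mm below the bed.
- gate (a joint): slide gate, a brass plate 80 mm long, 5 mm thick and 18 mm high that slides across the gate along the tray's y: 0 = shut (plate centred on the gate, end stop), 0.076 m = fully open (plate drawn to the tray's -y side, leaves the whole gate free). Stiff by friction, about 1.2 N; stays where it is left.
- gate_knob (a point): centre of the wider part of the black knob (16 mm thick, round, upright) on the middle of the slide gate's top edge; this point is 68 mm above the worktop and the knob reaches from about 50 to 78 mm above it (this part from 60 mm up). Pushing it along the tray's +y shuts the gate.
- disc_0: ivory-coloured turned disc, 55 mm wide, 5 mm thick, 18 g, lying flat on the bed near the centre line at the start; origin at the centre of its underside
- disc_1: like disc_0, starting on the tray's +y half
- disc_2: like disc_0, starting on the tray's -y half
- bridge_blank: bystander: pale maple bridge blank, 14 x 36 x 10 mm, lying on the tray beside the well on the +y side; origin at the centre of its underside
- sanding_block: bystander: brown sanding block, 42 x 78 x 26 mm, on the worktop beyond the well end of the tray; origin at the centre of its underside
- pencil: bystander: red-brown pencil, 150 mm long, on the worktop beyond the well end of the tray; origin at its middle, underside
Not all that is in view belongs to the job. Leave any pink look-alike of the disc_2 alone. Leave any orange look-alike of the disc_1 alone.

How it is judged:
By the outcome, as a careful person would: the job done as asked, in the order asked, and still so for the second after the job is handed in, with the robot touching nothing.
It also fails if it takes over 69 s, if anything falls off the work surface, if the arm or the gripper's body presses on something with over 40 N, if the wrist force passes 120 N, or if a joint passes its speed limit or range.

## Working session

There is one attempt and no reset: what is moved stays moved. The work goes in short steps, Python scripts to look and compute and a tool call to move; the robot and the scene stay as the last step left them, time stands still between calls to the robot, and variables do not carry over. Pictures are saved under pics/ and viewed, and the job is handed in when it is done.

Besides the shell and the picture viewer there is one more tool, called after ">>>" as name(argument=value, ...) on one line, values as JSON. send_rows: Moves the arm, as the interface text tells. Its arguments: {"type":"object","properties":{"commands":{"type":"array"}},"required":["commands"]}

```bash
mkdir -p pics; ls
python3 - <<'E'
from cell import ctrl
import cv2,numpy as np
for n in("side","top"):
    im=ctrl.get_image(n); cv2.imwrite(f"pics/{n}0.png",im[:,:,::-1]); p=ctrl.camera_params(n); print(n,{k:(np.round(v,4).tolist() if k=='cam_to_world' else v) for k,v in p.items()})
s=ctrl.read_state(); print(s)
E
```

```text
pics
side {'fx': 411.332066852986, 'fy': 411.332066852986, 'cx': 286.68560216689787, 'cy': 211.85617838669413, 'k1': -0.019539911535432015, 'cam_to_world': [[0.9468, -0.1715, 0.2724, 272.6831], [-0.3218, -0.5314, 0.7836, -754.8393], [0.0104, -0.8296, -0.5583, 600.1165], [0.0, 0.0, 0.0, 1.0]]}
top {'fx': 479.16396569854055, 'fy': 479.16396569854055, 'cx': 284.3333644495429, 'cy': 206.9204211625712, 'k1': -0.12119115319016208, 'cam_to_world': [[-0.0091, -0.995, 0.0997, 409.3209], [-1.0, 0.0093, 0.0011, -18.8572], [-0.002, -0.0997, -0.995, 1163.4149], [0.0, 0.0, 0.0, 1.0]]}
{'clock': 0.1, 'qpos': array([ 1.21420534,  0.62924934,  0.03843849,  1.51824633, -0.02702029,
        0.99626964, -0.01999576]), 'qd': array([ 0.00108273, -0.00219335,  0.00220485, -0.00083821,  0.00098777,
        0.00099297, -0.00035471]), 'tau': array([ 2.91544507e-03, -5.64534938e+01,  1.23044439e+00, -1.93973762e+01,
        1.13161089e-02,  5.40777342e-03, -3.25535737e-06]), 'eef_pos': array([ 186.25333687, -622.20686486,  244.49059839]), 'tool_rot': array([-3.14158759e+00,  1.65528638e-03, -1.28000658e+00]), 'force': array([-0.44174767, -0.88185506, -0.0999062 ]), 'torque': array([0.03552894, 0.0053882 , 0.03399567]), 'width': 85.46259334524629}
```

View pics/side0.png

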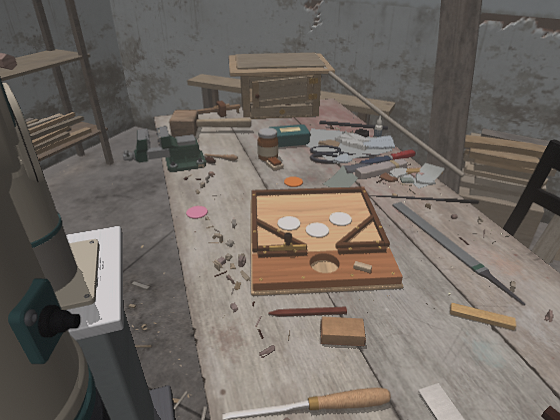

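View pics/top0.png

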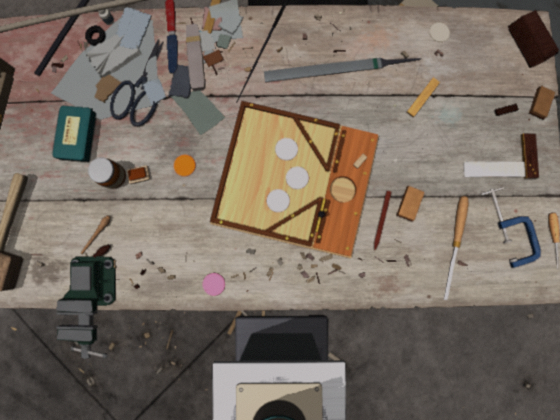

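Side view: three discs at (289,223), (317,230), (340,218), well at (324,263). Top view: discs at (287,149), (297,177), (278,200), well at (343,189), knob at (323,213). Next I'll measure these.

```bash
cat > h.py <<'E'
import cv2,numpy as np
from cell import ctrl
def ray(n,uv):
    p=ctrl.camera_params(n); T=np.array(p['cam_to_world'])
    K=np.array([[p['fx'],0,p['cx']],[0,p['fy'],p['cy']],[0,0,1]])
    xy=cv2.undistortPoints(np.array([[uv]],float),K,np.array([p['k1'],0,0,0,0]))[0,0]
    # exact-ish inverse by iteration
    return T[:3,3],T[:3,:3]@np.array([xy[0],xy[1],1])
def onz(n,uv,z):
    o,d=ray(n,uv); return o+d*(z-o[2])/d[2]
def proj(n,P):
    p=ctrl.camera_params(n); T=np.linalg.inv(np.array(p['cam_to_world'])); q=T[:3,:3]@P+T[:3,3]
    s=q[:2]/q[2]; s=s*(1+p['k1']*(s@s)); return np.array([p['fx']*s[0]+p['cx'],p['fy']*s[1]+p['cy']])
def discs(n,im,pr=True):
    h=cv2.cvtColor(im,cv2.COLOR_RGB2HSV)
    m=((h[...,1]<60)&(h[...,2]>170)).astype(np.uint8)
    m=cv2.morphologyEx(m,cv2.MORPH_OPEN,np.ones((3,3)))
    k,l,st,c=cv2.connectedComponentsWithStats(m)
    return [(np.round(c[i],1),st[i,4]) for i in range(1,k) if st[i,4]>60]
E
python3 - <<'E'
from h import *
for n in("top","side"):
    im=cv2.imread(f"pics/{n}0.png")[:,:,::-1].copy()
    for c,a in discs(n,im):
        P=onz(n,c,33)
        if 400<P[0]<650 and abs(P[1])<300 : print(n,c,a,P.round(1))
im=cv2.imread("pics/top0.png"); c=im[90:270,200:390]; cv2.imwrite("pics/tc.png",cv2.resize(c,None,fx=4,fy=4,interpolation=cv2.INTER_CUBIC)[:600*2,:800])
im=cv2.imread("pics/side0.png"); c=im[180:300,240:410]; cv2.imwrite("pics/sc.png",cv2.resize(c,None,fx=4.5,fy=4.5,interpolation=cv2.INTER_CUBIC))
c=im=cv2.imread("pics/top0.png")[90:240+30,200:390]; cv2.imwrite("pics/tc.png",cv2.resize(c,None,fx=3.3,fy=3.3,interpolation=cv2.INTER_CUBIC))
E
```

```text
top [296.8 177.4] 409 [593.1 -48.   33. ]
top [277.7 200.2] 412 [538.8  -2.   33. ]
top [152.1 240.9] 62 [444.3 297.8  33. ]
top [176.2 258.7] 837 [401.9 239.2  33. ]
side [288.5 222.2] 231 [539.3  -2.   33. ]
side [316.9 229. ] 246 [593.4 -48.2  33. ]
```

View pics/tc.png

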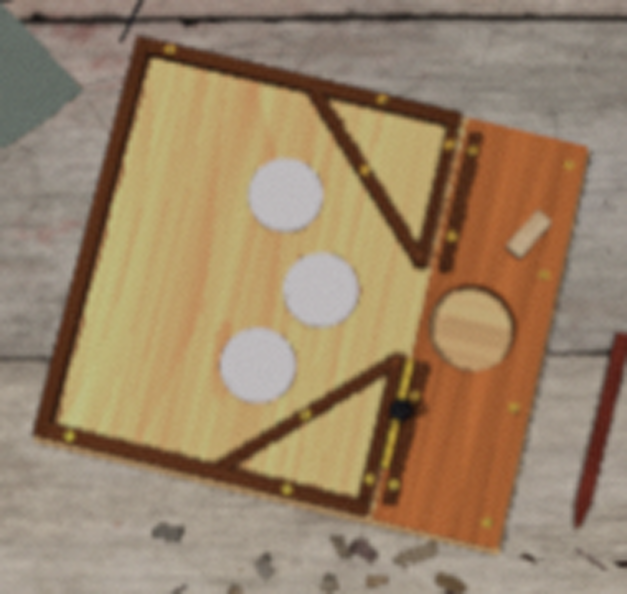

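View pics/sc.png

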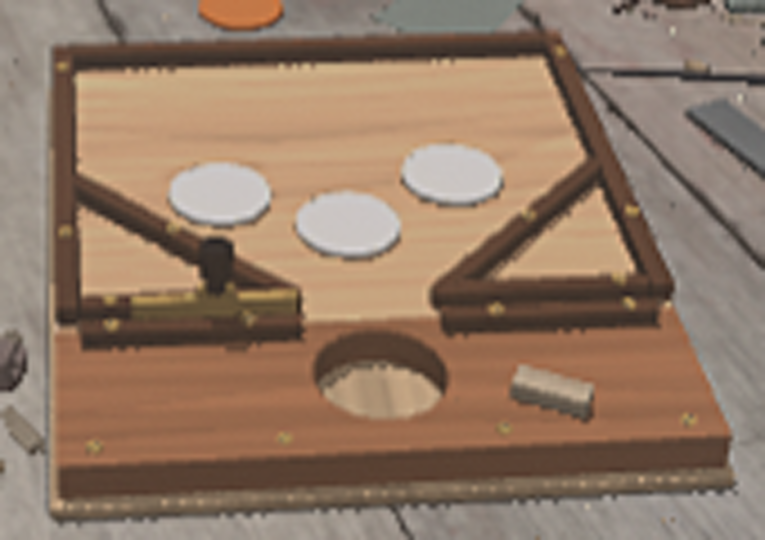

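Run:
```python
from h import *
t=lambda u,v:(u/3.3+200-.35,v/3.3+90-.35)
s=lambda u,v:(u/4.5+240-.39,v/4.5+180-.39)
obs=[("top",t(137,37),40,(-210,156)),("top",t(35,437),40,(-210,-156)),("top",t(590,150),28,(142,156)),("top",t(498,552),28,(142,-156)),("top",t(472,329),28,(82.5,0)),
("side",s(55,47),40,(-210,-156)),("side",s(557,33),40,(-210,156)),("side",s(728,437),28,(142,156)),("side",s(57,467),28,(142,-156)),("side",s(381,375),28,(82.5,0))]
W=np.array([onz(n,c,z)[:2] for n,c,z,_ in obs]); L=np.array([o[3] for o in obs],float)
a=L-L.mean(0);b=W-W.mean(0)
th=np.arctan2((a[:,0]*b[:,1]-a[:,1]*b[:,0]).sum(),(a*b).sum()); R=np.array([[np.cos(th),-np.sin(th)],[np.sin(th),np.cos(th)]])
o=W.mean(0)-R@L.mean(0); print(th,np.degrees(th),o)
print(np.round(W-(L@R.T+o),1))
print("knob top",(onz("top",t(402,409),78)[:2]-o)@R, "side",(onz("side",s(217,243),78)[:2]-o)@R)
print("disc",[((np.array(p)-o)@R).round(1) for p in([593.1,-48],[538.8,-2])])
for n,c in(("top",t(286,194)),("side",s(452,174))): print((onz(n,c,33)[:2]-o)@R)
```

```text
-1.8216507093131762 -104.37289739065776 [584.73587549 -77.80561006]
[[-6.4 -2.1]
 [ 1.9 -7.1]
 [-3.9  5.7]
 [ 4.4  3.5]
 [-0.2  0. ]
 [ 5.8 -7. ]
 [-6.7 -5.3]
 [-3.   7.4]
 [ 7.1  5.7]
 [ 1.  -1. ]]
knob top [ 43.94024201 -74.10313933] side [ 42.22607662 -73.21046145]
disc [array([-30.9,   0.7]), array([-62. , -63.3])]
[-72.099786    63.21990183]
[-70.77652216  63.06463931]
```

Discs in tray coordinates are d0 (-31,1), d1 (-71,63) and d2 (-62,-63). The gate is at about 74–76 mm, so it's open. The corner residuals are symmetric because the fences are inset, and the well and knob agree to about 1 mm.

```bash
cat >> h.py <<'E'
TH=-1.82165; O=np.array([585.1,-78.3]); R2=np.array([[np.cos(TH),-np.sin(TH)],[np.sin(TH),np.cos(TH)]])
def where():
    s=ctrl.read_state(); p=(s['eef_pos'][:2]-O)@R2
    ang=np.degrees(s['tool_rot'][2]-(TH+np.pi/2))  # 0: tool x=tray y, tool y=tray x
    return s,p,(ang+180)%360-180
def to(x,y,z,ang=0.):
    s,p,a=where()
    d=np.array([*(R2@(np.array([x,y])-p)),z-s['eef_pos'][2]])
    from scipy.spatial.transform import Rotation as Ro
    Rt=Ro.from_euler('xyz',s['tool_rot']).as_matrix()
    print("tray now",p.round(1),"z",s['eef_pos'][2].round(1),"ang",a.round(1),"w",s['width'].round(1),"F",s['force'].round(1),"t",round(s['clock'],2))
    print(" shift",(Rt.T@d).round(1),"turn about tool z",round(-(ang-a),1), "len",np.linalg.norm(d).round())
def tdiscs(n):
    im=ctrl.get_image(n)
    for c,a in discs(n,im):
        P=(onz(n,c,33)[:2]-O)@R2
        if -215<P[0]<150 and abs(P[1])<160: print(n,c,a,P.round(1))
    return im
E
python3 -c "
from h import *
to(-80,0,130,0)"
```

```text
Traceback (most recent call last):
  File "h.py", line 30, in to
    print("tray now",p.round(1),"z",s['eef_pos'][2].round(1),"ang",a.round(1),"w",s['width'].round(1),"F",s['force'].round(1),"t",round(s['clock'],2))
                                                                                  ^^^^^^^^^^^^^^^^
AttributeError: 'float' object has no attribute 'round'
```

```bash
sed -i "s/s\['width'\].round(1)/round(s['width'],1)/" h.py
python3 -c "
from h import *
to(-80,0,130,0)"
```

```text
tray now [ 625.9 -251.3] z 244.5 ang -59.0 w 85.5 F [-0.4 -0.9 -0.1] t 0.1
 shift [-475.1 -579.3  115.3] turn about tool z -59.0 len 758.0
```

>>> send_rows(commands=[[20,-30,-36,0,-8],[20,-60,-72,0,-16],[20,-90,-108,0,-24],[20,-120,-144,0,-32],[20,-150,-180,0,-40]])

```text
clock: 0.6
eef_pos: [316.3, -425.0, 244.6]
tool_rot: [-3.14, 0.002, -0.576]
force: [2.2, -0.3, 0.3]
width: 20.1
```

```bash
python3 -c "
from h import *
to(-80,0,130,0)"
```

```text
tray now [ 402.6 -174.3] z 244.6 ang -18.6 w 20.1 F [ 2.2 -0.3  0.3] t 0.6
 shift [  11.1 -512.9  115.2] turn about tool z -18.6 len 526.0
```

>>> send_rows(commands=[[20,1,-48,0,-7],[20,2,-96,0,-14],[20,3,-144,0,-18.6],[20,4,-192,0,-18.6],[20,5,-240,0,-18.6]])

```text
clock: 1.1
eef_pos: [451.8, -224.9, 244.7]
tool_rot: [-3.14, 0.001, -0.252]
force: [1.3, -1.1, 0.6]
width: 20.0
```

```bash
python3 -c "
from h import *
to(-80,0,130,0)"
```

```text
tray now [175.1 -92.7] z 244.7 ang -0.1 w 20.0 F [ 1.3 -1.1  0.6] t 1.1
 shift [  92.6 -255.   115. ] turn about tool z -0.1 len 295.0
```

>>> send_rows(commands=[[20,17,-46,0,0],[20,34,-92,0,0],[20,51,-138,20,0],[20,68,-184,40,0],[20,85,-230,60,0]])

```text
clock: 1.6
eef_pos: [587.4, -28.5, 187.4]
tool_rot: [-3.14, 0.002, -0.252]
force: [1.1, -1.1, -0.4]
width: 20.4
```

```bash
python3 -c "
from h import *
to(-80,0,60,0)"
```

```text
tray now [-48.8 -10.1] z 187.4 ang -0.1 w 20.4 F [ 1.1 -1.1 -0.4] t 1.6
 shift [ 10.3 -31.  127.5] turn about tool z -0.1 len 132.0
```

>>> send_rows(commands=[[20,11,-36,20,0],[20,11,-36,65,0],[20,11,-36,110,0],[20,11,-36,125,0],[20,11,-36,127,0]])

```text
clock: 2.1
eef_pos: [605.1, 3.5, 58.3]
tool_rot: [3.141, 0.006, -0.252]
force: [-0.1, -0.7, 0.3]
width: 20.2
```

```bash
python3 -c "
from h import *
to(-84,0.7,44,0)
im=tdiscs('side'); tdiscs('top')
cv2.imwrite('pics/s1.png',cv2.resize(im[150:300,220:420],None,fx=4,fy=4))"
```

```text
tray now [-84.2  -1. ] z 58.3 ang -0.1 w 20.2 F [-0.1 -0.7  0.3] t 2.1
 shift [ 1.7  0.2 14.3] turn about tool z -0.1 len 14.0
side [341.  215.1] 103 [-84.5  67.4]
side [287.7 222.2] 218 [-62.7 -65.2]
side [311.5 231.2] 80 [-23.5 -13.1]
```

View pics/s1.png

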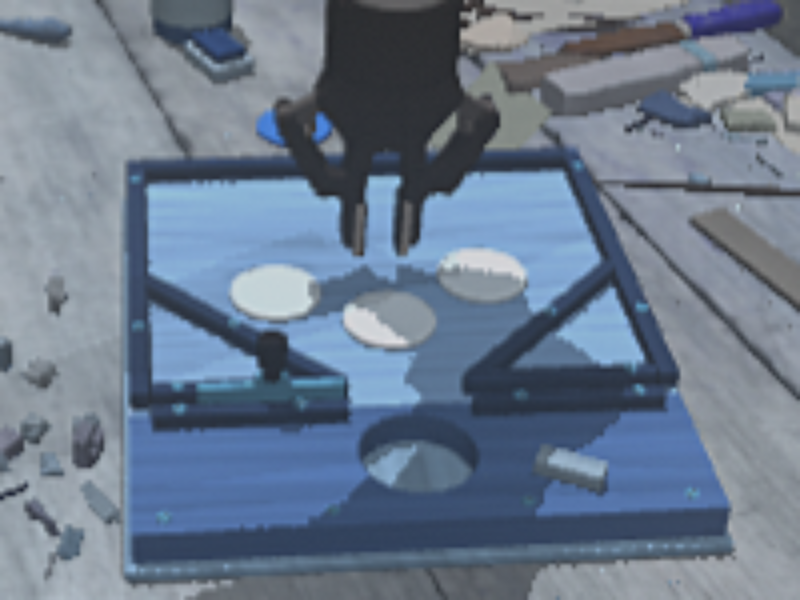

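The fingers hover behind d0 over the bed with the straddle gap centred. I'll lower them gently to feel for the bed.

>>> send_rows(commands=[[20,1.7,0,8,0],[20,1.7,0,12,0],[20,1.7,0,14,0],[20,1.7,0,14,0]])

```text
clock: 2.6
eef_pos: [609.4, 3.1, 47.7]
tool_rot: [-3.14, -0.0, -0.253]
force: [0.5, 0.5, 0.3]
width: 20.1
```

>>> send_rows(commands=[[20,0,0,1,0],[20,0,0,1,0]])

```text
clock: 2.8
eef_pos: [609.4, 3.1, 46.8]
tool_rot: [-3.14, -0.0, -0.253]
force: [0.2, 0.3, 0.7]
width: 19.8
```

>>> send_rows(commands=[[20,0,0,1,0],[20,0,0,1,0]])

```text
clock: 3.0
eef_pos: [609.4, 3.2, 45.8]
tool_rot: [-3.14, -0.0, -0.253]
force: [-0.0, -0.0, -0.5]
width: 20.6
```

>>> send_rows(commands=[[20,0,0,1,0],[20,0,0,1,0]])

```text
clock: 3.2
eef_pos: [609.3, 3.2, 44.6]
tool_rot: [-3.14, 0.0, -0.253]
force: [-0.4, -0.4, 0.0]
width: 20.1
```

>>> send_rows(commands=[[20,0,0,1,0],[20,0,0,2,0],[20,0,0,2,0]])

```text
clock: 3.5
eef_pos: [609.2, 3.1, 42.4]
tool_rot: [-3.14, 0.0, -0.253]
force: [-0.1, 0.3, -0.0]
width: 20.3
```

>>> send_rows(commands=[[20,0,0,1,0],[20,0,0,1,0]])

```text
clock: 3.7
eef_pos: [609.2, 3.1, 42.3]
tool_rot: [-3.14, 0.0, -0.253]
force: [-1.3, -0.2, 7.3]
width: 20.1
```

>>> send_rows(commands=[[20,0,0,1,0],[20,0,0,1,0]])

```text
clock: 3.9
eef_pos: [609.2, 3.2, 42.3]
tool_rot: [-3.14, -0.0, -0.253]
force: [-1.8, -0.1, 8.3]
width: 20.2
```

>>> send_rows(commands=[[20,0,0,-1.6,0],[20,0,0,-1.6,0]])

```text
clock: 4.1
eef_pos: [609.6, 3.2, 44.2]
tool_rot: [-3.14, -0.001, -0.253]
force: [0.0, -0.8, 0.2]
width: 19.9
```

```bash
python3 -c "
from h import *
to(48,0,43.8,0)"
```

```text
tray now [-85.    3.5] z 44.2 ang -0.1 w 19.9 F [ 0.  -0.8  0.2] t 4.1
 shift [ -3.2 133.    0.2] turn about tool z -0.1 len 133.0
```

>>> send_rows(commands=[[20,-3,5,0,0],[20,-3,15,0,0],[20,-3.2,25,0,0],[20,-3.2,35,0,0],[20,-3.2,45,0,0]])

```text
clock: 4.6
eef_pos: [594.8, -41.1, 44.0]
tool_rot: [-3.141, -0.001, -0.254]
force: [-0.4, -0.3, -0.4]
width: 20.1
```

```bash
python3 -c "
from h import *
to(44,0,43.8,0)
im=tdiscs('side'); im2=tdiscs('top')
cv2.imwrite('pics/s2.png',cv2.resize(im[150:300,220:420],None,fx=4,fy=4)[...,::-1])"
```

```text
tray now [-38.4   0.2] z 44.0 ang -0.2 w 20.1 F [-0.4 -0.3 -0.4] t 4.6
 shift [ 0.1 82.4  0.1] turn about tool z -0.2 len 82.0
side [340.2 218.2] 213 [-71.5  63. ]
side [288.4 222.2] 234 [-62.6 -63.5]
top [277.  200.7] 379 [-63.7 -65.4]
top [354.5 259.3] 1852 [ 146.8 -156.4]
```

View pics/s2.png

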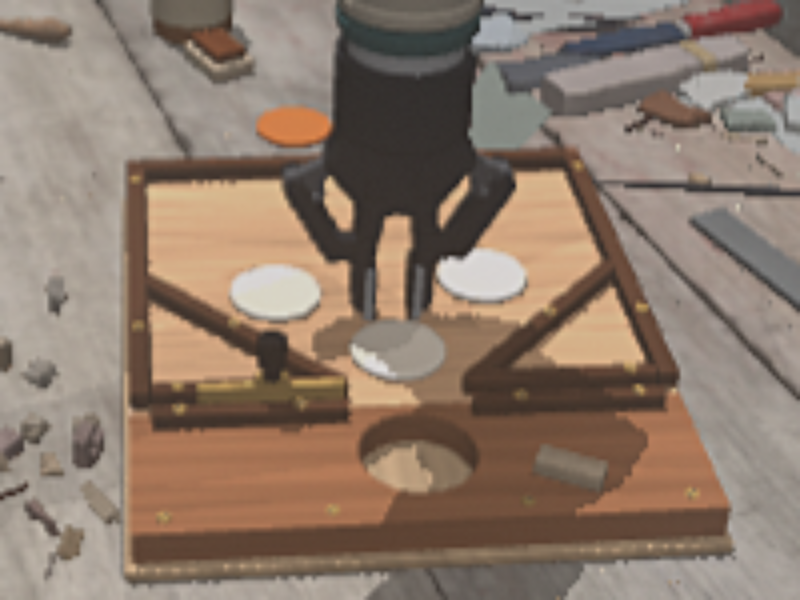

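Disc 0 at crop (398,349) sits centred ahead of the two fingertips and is moving on line. I'll keep pushing.

>>> send_rows(commands=[[20,0,10,0,0],[20,0,20,0,0],[20,0,30,0,0],[20,0,40,0,0],[20,0,50,0,0]])

```text
clock: 5.2
eef_pos: [581.6, -91.9, 44.0]
tool_rot: [3.141, -0.0, -0.256]
force: [-0.4, 0.7, 0.2]
width: 20.0
```

```bash
python3 -c "
from h import *
to(44,0,43.8,0)
im=ctrl.get_image('side')
cv2.imwrite('pics/s3.png',cv2.resize(im[150:300,220:420],None,fx=4,fy=4)[...,::-1])"
```

```text
tray now [14.  0.] z 44.0 ang -0.3 w 20.0 F [-0.4  0.7  0.2] t 5.2
 shift [ 0.2 30.   0.3] turn about tool z -0.3 len 30.0
```

View pics/s3.png

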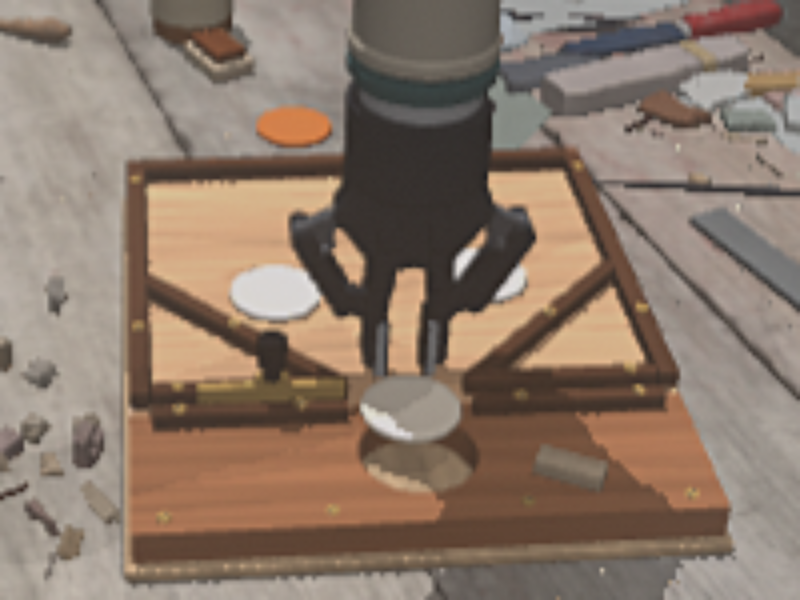

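Disc 0 is through the gate with its leading edge over the well (crop 410,407). I'll finish the push.

>>> send_rows(commands=[[20,0,10,0,0],[20,0,20,0,0],[20,0,28,0,0],[20,0,31,0,0],[20,0,31,0,0]])

```text
clock: 5.75
eef_pos: [572.7, -125.1, 44.0]
tool_rot: [3.139, 0.0, -0.26]
force: [0.6, -0.0, 0.7]
width: 19.6
```

```bash
python3 -c "
from h import *
to(44,0,43.8,0)
im=ctrl.get_image('side')
cv2.imwrite('pics/s4.png',cv2.resize(im[150:300,220:420],None,fx=4,fy=4)[...,::-1])"
```

```text
tray now [48.4 -0.3] z 44.0 ang -0.5 w 19.6 F [ 0.6 -0.   0.7] t 5.75
 shift [ 0.3 -4.4  0.2] turn about tool z -0.5 len 4.0
```

View pics/s4.png

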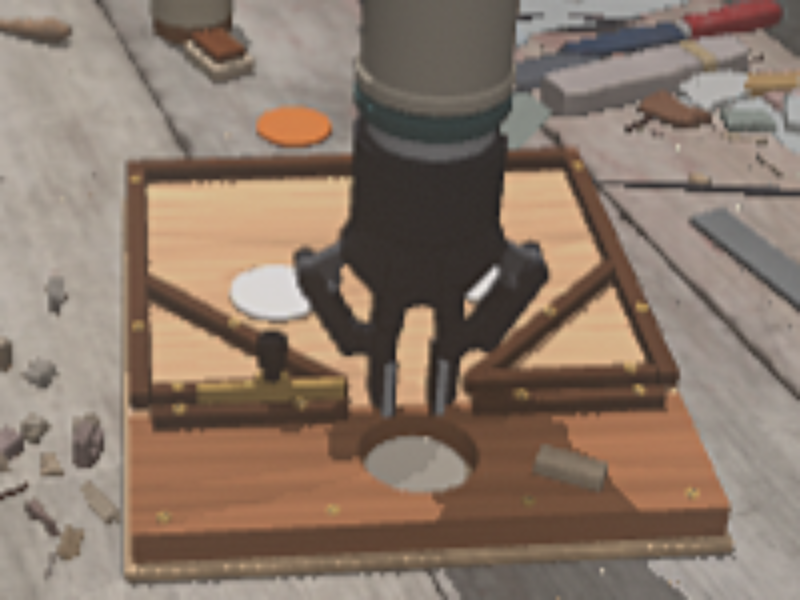

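Disc 0 lies flat at the bottom of the well (crop 419,463). Next I'll lift and go behind d1.

```bash
python3 -c "
from h import *
to(-102,93.5,84,-45)"
```

```text
tray now [47.6 -0.3] z 44.0 ang -0.5 w 19.9 F [ 1.   0.  -1.2] t 5.8
 shift [  92.6 -150.3  -40.3] turn about tool z 44.5 len 181.0
```

>>> send_rows(commands=[[20,0,-2,-40,0],[20,20,-40,-40,8],[20,45,-75,-40,16],[20,70,-110,-40,24],[20,92,-149,-40,32]])

```text
clock: 6.3
eef_pos: [701.5, -2.5, 84.0]
tool_rot: [3.14, -0.002, -0.823]
force: [1.3, -0.7, -0.1]
width: 20.2
```

```bash
python3 -c "
from h import *
to(-102,93.5,44,-45)"
```

```text
tray now [-102.3   93.9] z 84.0 ang -32.8 w 20.2 F [ 1.3 -0.7 -0.1] t 6.3
 shift [-0.2  0.5 40. ] turn about tool z 12.2 len 40.0
```

>>> send_rows(commands=[[20,0,0,5,8],[20,0,0,20,12.2],[20,0,0,33,12.2],[20,0,0,38,12.2],[20,0,0,40,12.2]])

```text
clock: 6.8
eef_pos: [700.7, -2.6, 43.0]
tool_rot: [3.139, -0.001, -1.035]
force: [-0.3, -0.1, 0.1]
width: 20.0
```

```bash
python3 -c "
from h import *
to(-34,26,44,-45)
im=tdiscs('side')
cv2.imwrite('pics/s5.png',cv2.resize(im[150:300,220:420],None,fx=4,fy=4)[...,::-1])"
```

```text
tray now [-102.    93.2] z 43.0 ang -44.9 w 20.0 F [-0.3 -0.1  0.1] t 6.8
 shift [ 0.4 95.6 -0.8] turn about tool z 0.1 len 96.0
side [339. 218.] 201 [-72.5  60.2]
side [288.4 222.2] 234 [-62.6 -63.5]
side [320.2 262.8] 90 [87.5 -8.9]
```

View pics/s5.png

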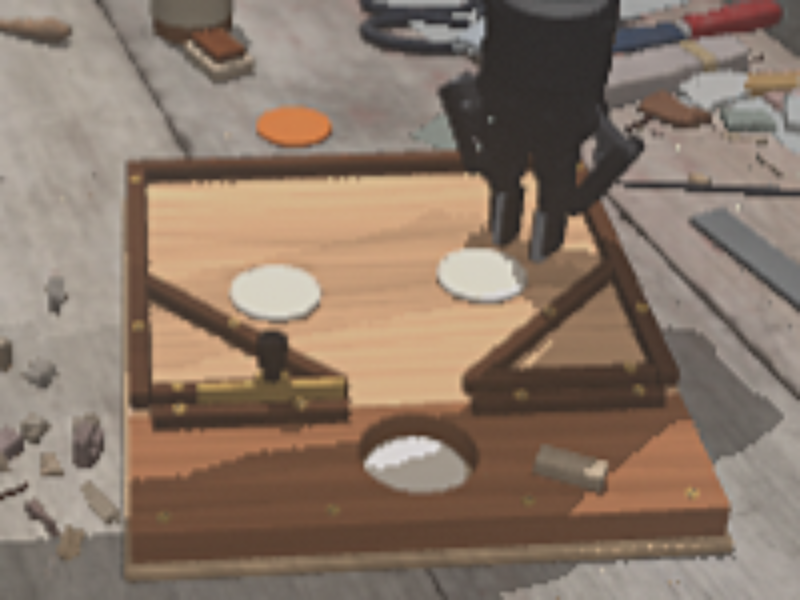

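The fingers are behind d1 (crop 482,274), squared at 45°, so I'll push diagonally.

>>> send_rows(commands=[[20,0,8,-0.8,0],[20,0,18,-0.8,0],[20,0,28,-0.8,0],[20,0,38,-0.8,0],[20,0,48,-0.8,0]])

```text
clock: 7.35
eef_pos: [659.0, -28.1, 44.6]
tool_rot: [3.14, -0.001, -1.036]
force: [0.0, -0.5, 0.3]
width: 19.9
```

>>> send_rows(commands=[[20,0,10,0,0],[20,0,20,0,0],[20,0,30,0,0],[20,0,40,0,0],[20,0,46,0,0]])

```text
clock: 7.85
eef_pos: [618.4, -52.3, 44.7]
tool_rot: [3.14, -0.001, -1.036]
force: [0.8, -0.3, -0.3]
width: 20.1
```

```bash
python3 -c "
from h import *
to(-34,26,44,-45)
im=tdiscs('side')
cv2.imwrite('pics/s6.png',cv2.resize(im[150:300,220:420],None,fx=4,fy=4)[...,::-1])"
```

```text
tray now [-33.5  25.8] z 44.7 ang -45.0 w 20.1 F [ 0.8 -0.3 -0.3] t 7.85
 shift [-0.2 -0.5  0.7] turn about tool z 0.0 len 1.0
side [288.3 222.2] 235 [-62.6 -63.8]
side [316.6 235.1] 203 [-8.  -3.4]
side [323.2 265.8] 241 [97.2 -4.1]
```

View pics/s6.png

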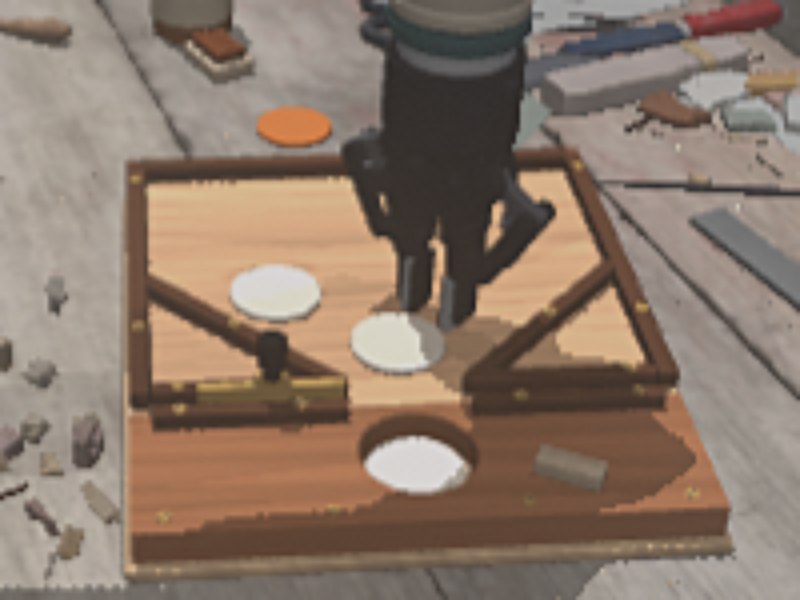

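```bash
python3 -c "
from h import *
c=(397/4+220-.4,343/4+150-.4);print((onz('side',c,33)[:2]-O)@R2)
to(-54,-0.5,44,0)"
```

```text
[-6.69412376  1.63663585]
tray now [-32.7  25.3] z 44.6 ang -45.0 w 20.0 F [-0.9 -1.  -0.1] t 7.9
 shift [-33.2   3.2   0.6] turn about tool z -45.0 len 33.0
```

>>> send_rows(commands=[[20,0,-8,0,0],[20,-2,-8,-30,-8],[20,-20,0,-30,-16],[20,-33,3,-30,-24],[20,-33,3,-30,-32]])

```text
clock: 8.4
eef_pos: [597.9, -22.9, 74.9]
tool_rot: [3.14, 0.002, -0.469]
force: [-0.2, 0.0, -0.4]
width: 19.8
```

```bash
python3 -c "
from h import *
to(-54,0,44,0)"
```

```text
tray now [-56.8  -1.3] z 74.9 ang -12.5 w 19.8 F [-0.2  0.  -0.4] t 8.4
 shift [ 2.   2.4 30.9] turn about tool z -12.5 len 31.0
```

>>> send_rows(commands=[[20,1,0,0,-8],[20,1,0,10,-12.5],[20,1,0,22,-12.5],[20,1,0,28,-12.5],[20,1,0,30.5,-12.5]])

```text
clock: 8.9
eef_pos: [598.3, -23.3, 43.2]
tool_rot: [3.139, 0.004, -0.252]
force: [0.6, -0.7, 0.6]
width: 20.1
```

```bash
python3 -c "
from h import *
to(46,0,44,0)
im=tdiscs('side')
cv2.imwrite('pics/s7.png',cv2.resize(im[150:300,220:420],None,fx=4,fy=4)[...,::-1])"
```

```text
tray now [-56.6  -0.9] z 43.2 ang -0.1 w 20.1 F [ 0.6 -0.7  0.6] t 8.9
 shift [  1.  102.6  -0.6] turn about tool z -0.1 len 103.0
side [288.4 222.2] 232 [-62.6 -63.5]
side [312.9 237.7] 73 [  1.2 -13.1]
side [318.9 265.1] 133 [ 94.5 -12.7]
```

View pics/s7.png

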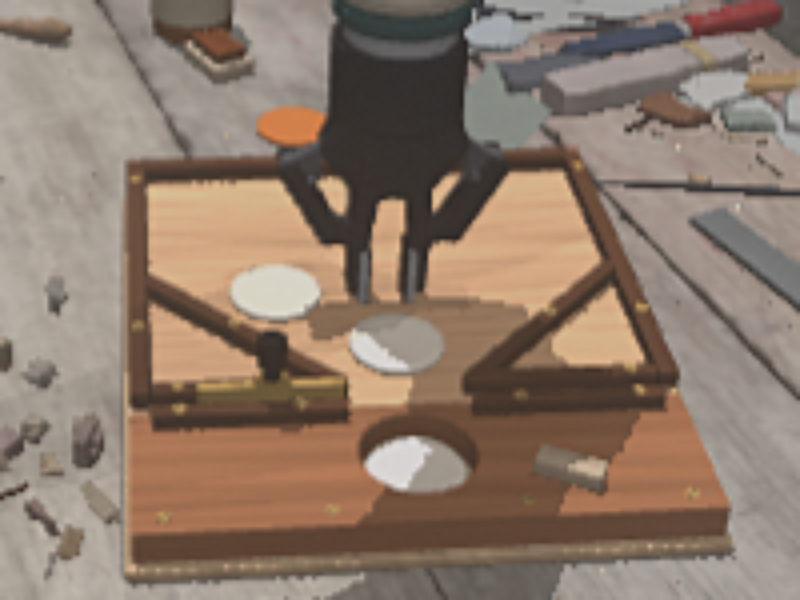

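Disc 1 at crop (397,344) is centred ahead of the tips. Pushing 103 mm straight through.

>>> send_rows(commands=[[20,1,10,-0.6,0],[20,1,20,-0.6,0],[20,1,30,-0.6,0],[20,1,40,-0.6,0],[20,1,50,-0.6,0]])

```text
clock: 9.45
eef_pos: [586.6, -73.4, 44.2]
tool_rot: [3.139, 0.003, -0.253]
force: [0.3, 0.2, -0.2]
width: 20.1
```

```bash
python3 -c "
from h import *
to(47,0,44,0)
im=ctrl.get_image('side')
cv2.imwrite('pics/s8.png',cv2.resize(im[150:300,220:420],None,fx=4,fy=4)[...,::-1])"
```

```text
tray now [-5.1  0.2] z 44.2 ang -0.1 w 20.1 F [ 0.3  0.2 -0.2] t 9.45
 shift [-0.1 52.1  0.3] turn about tool z -0.1 len 52.0
```

View pics/s8.png

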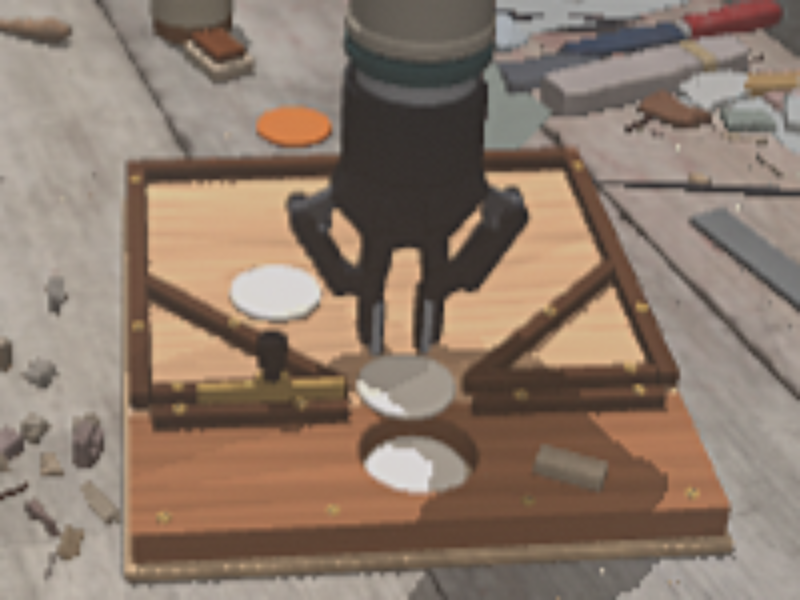

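Disc 1 (crop 404,386) is passing the gate without touching the sides.

>>> send_rows(commands=[[20,0,10,0,0],[20,0,20,0,0],[20,0,30,0,0],[20,0,40,0,0],[20,0,47,0,0]])

```text
clock: 10.0
eef_pos: [573.6, -122.7, 44.2]
tool_rot: [3.137, 0.004, -0.256]
force: [0.3, -0.6, 1.1]
width: 19.9
```

>>> send_rows(commands=[[20,0,3,0,0],[20,0,4,0,0]])

```text
clock: 10.2
eef_pos: [572.4, -127.2, 44.2]
tool_rot: [3.136, 0.004, -0.257]
force: [0.1, 0.2, -0.6]
width: 20.3
```

```bash
python3 -c "
from h import *
to(-93,-94,84,45)
im=ctrl.get_image('side')
cv2.imwrite('pics/s9.png',cv2.resize(im[150:300,220:420],None,fx=4,fy=4)[...,::-1])"
```

```text
tray now [50.6 -0.2] z 44.2 ang -0.3 w 20.3 F [ 0.1  0.2 -0.6] t 10.2
 shift [ -94.9 -142.8  -40.1] turn about tool z -45.3 len 176.0
```

View pics/s9.png

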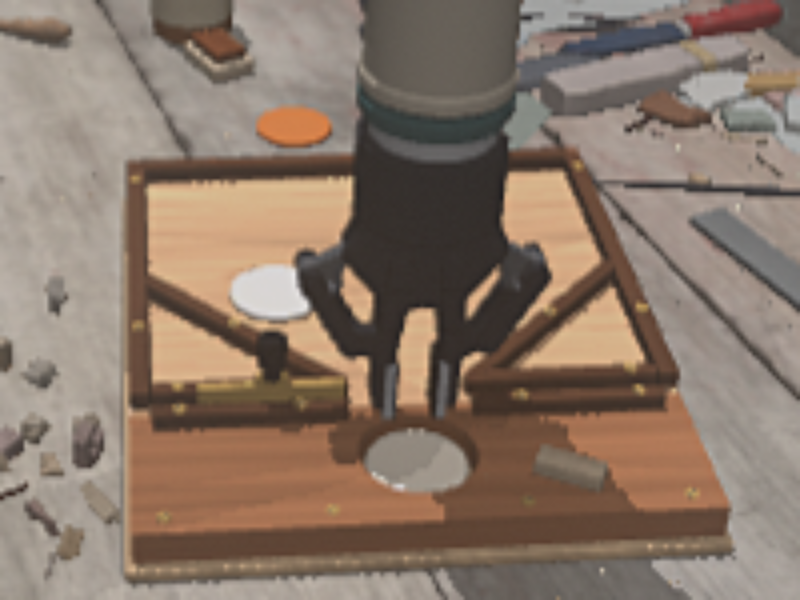

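Disc 1 has dropped flat (crop 418,460). Now to go behind d2, moving straight back first to stay clear of the knob.

>>> send_rows(commands=[[20,0,-2,-42,0],[20,0,-45,-42,-8],[20,-20,-85,-42,-16],[20,-50,-122,-42,-24],[20,-92,-143,-42,-32]])

```text
clock: 10.75
eef_pos: [521.6, 39.8, 86.4]
tool_rot: [-3.141, 0.001, 0.311]
force: [0.1, 0.8, -0.3]
width: 20.2
```

```bash
python3 -c "
from h import *
to(-93.5,-94.5,44,45)"
```

```text
tray now [-98.7 -90.8] z 86.4 ang 32.2 w 20.2 F [ 0.1  0.8 -0.3] t 10.75
 shift [-5.9  2.4 42.4] turn about tool z -12.8 len 43.0
```

>>> send_rows(commands=[[20,-4,0,5,-8],[20,-6,1,20,-12.8],[20,-6,1,34,-12.8],[20,-6,1,40,-12.8],[20,-6,1,41.5,-12.8]])

```text
clock: 11.25
eef_pos: [515.9, 37.5, 44.3]
tool_rot: [-3.14, 0.001, 0.535]
force: [-0.8, 0.1, 0.0]
width: 19.7
```

```bash
python3 -c "
from h import *
to(-25,-26,44,45)
im=tdiscs('side')
cv2.imwrite('pics/s10.png',cv2.resize(im[150:300,220:420],None,fx=4,fy=4)[...,::-1])"
```

```text
tray now [-95.  -95.8] z 44.3 ang 45.0 w 19.7 F [-0.8  0.1  0. ] t 11.25
 shift [-0.2 98.8  0.2] turn about tool z 0.0 len 99.0
side [331.  266.2] 105 [99.5 11.9]
```

View pics/s10.png

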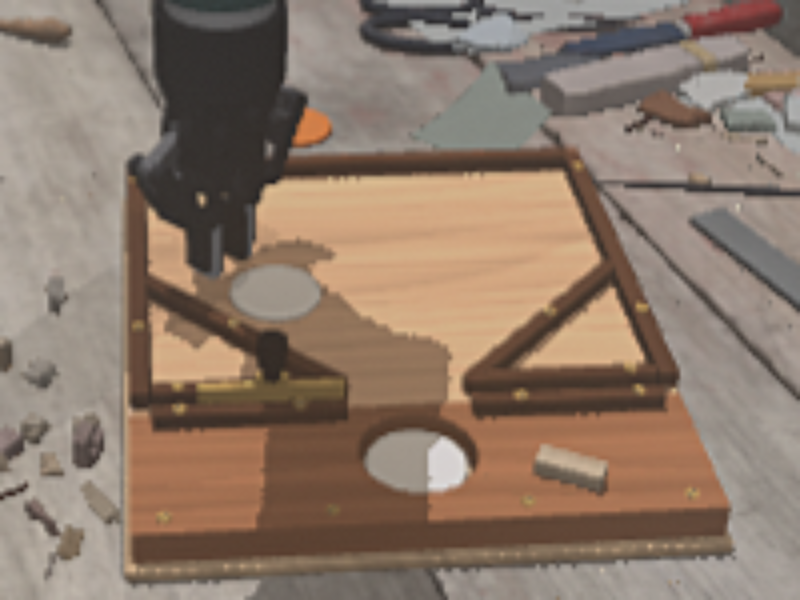

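The tips are squared behind d2 (crop 275,292), which is still in place. Pushing diagonally.

>>> send_rows(commands=[[20,0,9,0,0],[20,0,19,0,0],[20,0,29,0,0],[20,0,39,0,0],[20,0,49,0,0]])

```text
clock: 11.8
eef_pos: [541.7, -5.9, 44.8]
tool_rot: [-3.141, 0.001, 0.534]
force: [-0.5, 0.7, 2.1]
width: 20.0
```

>>> send_rows(commands=[[20,0,10,0,0],[20,0,20,0,0],[20,0,30,0,0],[20,0,40,0,0],[20,0,48,0,0]])

```text
clock: 12.3
eef_pos: [566.6, -48.1, 44.7]
tool_rot: [-3.141, 0.001, 0.533]
force: [-0.6, 0.4, 0.6]
width: 20.0
```

```bash
python3 -c "
from h import *
to(-50,0,44,0)
im=tdiscs('side')
cv2.imwrite('pics/s11.png',cv2.resize(im[150:300,220:420],None,fx=4,fy=4)[...,::-1])"
```

```text
tray now [-24.6 -25.4] z 44.7 ang 44.9 w 20.0 F [-0.6  0.4  0.6] t 12.3
 shift [35.9 -0.   0.7] turn about tool z 44.9 len 36.0
```

View pics/s11.png

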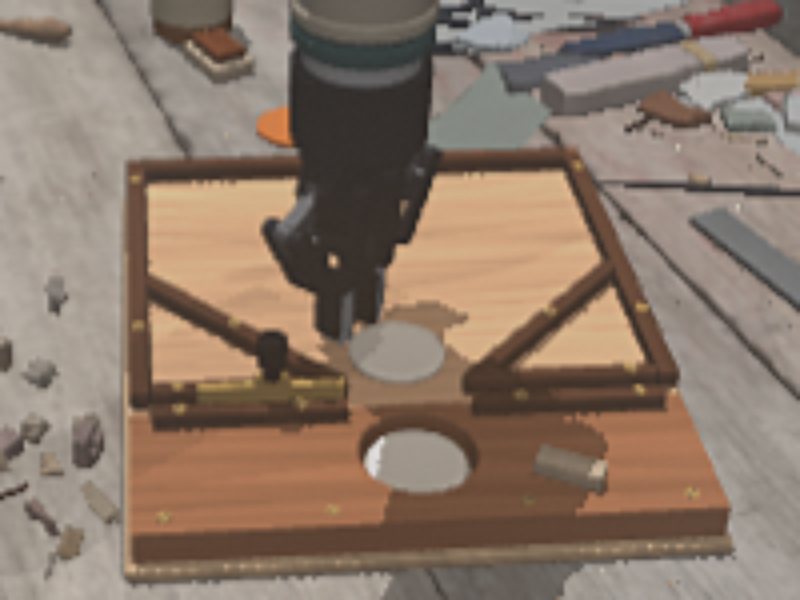

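>>> send_rows(commands=[[20,0,-8,0,0],[20,2,-8,-30,8],[20,20,-3,-30,16],[20,36,0,-30,24],[20,36,0,-30,32]])

```text
clock: 12.85
eef_pos: [600.4, -28.8, 75.2]
tool_rot: [-3.141, -0.003, -0.03]
force: [-1.1, -0.9, -0.5]
width: 20.1
```

```bash
python3 -c "
from h import *
c=(398/4+220-.4,352/4+150-.4);print((onz('side',c,33)[:2]-O)@R2)
to(-50,0,44,0)"
```

```text
[1.68876784 1.01316302]
tray now [-51.8   2.5] z 75.2 ang 12.6 w 20.1 F [-1.1 -0.9 -0.5] t 12.85
 shift [-2.9  1.2 31.2] turn about tool z 12.6 len 31.0
```

>>> send_rows(commands=[[20,-2,0,0,8],[20,-2,0,10,12.6],[20,-2,0,22,12.6],[20,-2,0,28,12.6],[20,-2,0,31,12.6]])

```text
clock: 13.35
eef_pos: [597.6, -28.4, 43.0]
tool_rot: [-3.14, -0.001, -0.248]
force: [0.8, -0.3, 0.3]
width: 20.1
```

```bash
python3 -c "
from h import *
to(47,0,44,0)
im=ctrl.get_image('side')
cv2.imwrite('pics/s12.png',cv2.resize(im[150:300,220:420],None,fx=4,fy=4)[...,::-1])"
```

```text
tray now [-51.4  -0.3] z 43.0 ang 0.1 w 20.1 F [ 0.8 -0.3  0.3] t 13.35
 shift [ 0.1 98.4 -1.1] turn about tool z 0.1 len 98.0
```

View pics/s12.png

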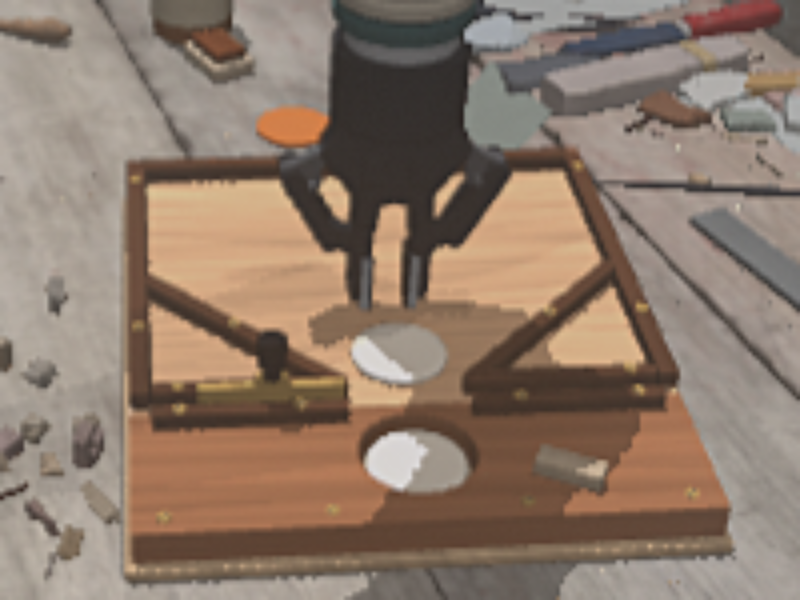

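Disc 2 at crop (399,353) is centred ahead of the tips. Pushing.

>>> send_rows(commands=[[20,0,10,-0.9,0],[20,0,20,-0.9,0],[20,0,30,-0.9,0],[20,0,40,-0.9,0],[20,0,50,-0.9,0]])

```text
clock: 13.9
eef_pos: [585.1, -78.4, 44.0]
tool_rot: [-3.14, -0.001, -0.25]
force: [1.0, -0.4, 0.2]
width: 20.0
```

>>> send_rows(commands=[[20,0,10,0,0],[20,0,20,0,0],[20,0,30,0,0],[20,0,40,0,0],[20,0,47,0,0]])

```text
clock: 14.4
eef_pos: [573.1, -125.3, 43.9]
tool_rot: [-3.141, -0.001, -0.251]
force: [-0.4, 0.0, 1.0]
width: 20.1
```

>>> send_rows(commands=[[20,0,3,0,0],[20,0,4,0,0]])

```text
clock: 14.6
eef_pos: [572.0, -129.8, 43.8]
tool_rot: [-3.141, -0.001, -0.251]
force: [0.8, -0.3, -0.2]
width: 20.1
```

```bash
python3 -c "
from h import *
to(-20,0,100,0)
im=ctrl.get_image('side')
cv2.imwrite('pics/s13.png',cv2.resize(im[150:300,220:420],None,fx=4,fy=4)[...,::-1])"
```

```text
tray now [53.2  0. ] z 43.8 ang -0.0 w 20.1 F [ 0.8 -0.3 -0.2] t 14.6
 shift [ -0.  -73.2 -56.1] turn about tool z -0.0 len 92.0
```

View pics/s13.png

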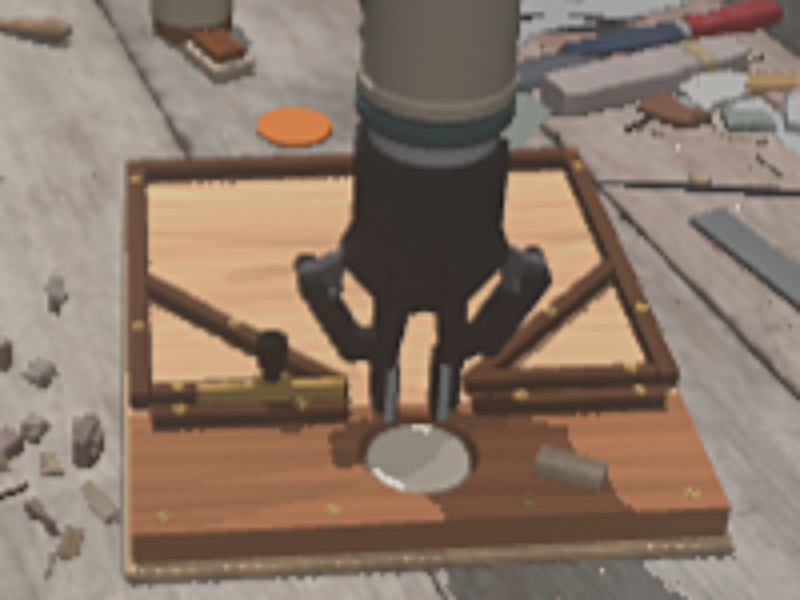

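All three are stacked flat and the top one looks about 5 mm below the rim (crop 419,457). Now I'll close the fingers, rise over the knob and come down on its -y side.

>>> send_rows(commands=[[20,0,-5,-40,0],[0,0,-9,-68,0],[0,-40,-9,-68,0],[0,-80,-9,-68,0],[0,-111,-9,-68,0]])

```text
clock: 15.15
eef_pos: [464.4, -92.0, 112.1]
tool_rot: [-3.141, -0.0, -0.25]
force: [0.8, -0.7, -0.6]
width: -0.1
```

```bash
python3 -c "
from h import *
to(43.5,-110,71,0)"
```

```text
tray now [  43.2 -113.5] z 112.1 ang 0.1 w -0.1 F [ 0.8 -0.7 -0.6] t 15.15
 shift [ 3.5  0.3 41.1] turn about tool z 0.1 len 41.0
```

>>> send_rows(commands=[[0,0,0,15,0],[0,0,0,30,0],[0,0,0,38,0],[0,0,0,40,0]])

```text
clock: 15.55
eef_pos: [464.3, -91.4, 71.4]
tool_rot: [-3.14, 0.001, -0.249]
force: [-0.5, 0.4, -0.1]
width: 0.1
```

```bash
python3 -c "
from h import *
to(43.5,-22.5,71,0)
im=ctrl.get_image('side')
cv2.imwrite('pics/s14.png',cv2.resize(im[150:300,220:420],None,fx=4,fy=4)[...,::-1])"
```

```text
tray now [  42.7 -113.8] z 71.4 ang 0.1 w 0.1 F [-0.5  0.4 -0.1] t 15.55
 shift [91.3  1.   0.3] turn about tool z 0.1 len 91.0
```

View pics/s14.png

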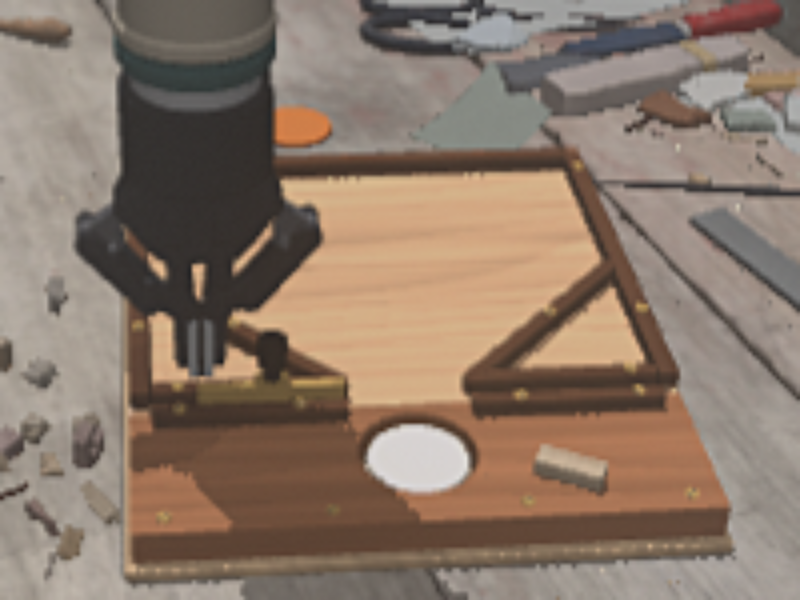

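The fingers are beside the knob (272,355) on its -y side at the right height. I'll push along +y.

>>> send_rows(commands=[[0,10,0.7,0,0],[0,20,0.7,0,0],[0,30,0.7,0,0],[0,40,0.7,0,0],[0,50,0.7,0,0]])

```text
clock: 16.1
eef_pos: [513.8, -104.8, 71.7]
tool_rot: [-3.14, 0.0, -0.249]
force: [-1.7, 1.3, 1.1]
width: -0.1
```

>>> send_rows(commands=[[0,10,0,0,0],[0,20,0,0,0],[0,28,0,0,0],[0,34,0,0,0],[0,36,0,0,0]])

```text
clock: 16.6
eef_pos: [549.4, -113.8, 71.7]
tool_rot: [-3.14, -0.0, -0.249]
force: [-1.4, -0.4, 0.9]
width: 0.1
```

```bash
python3 -c "
from h import *
to(43.5,-22.5,71,0)
im=ctrl.get_image('side')
cv2.imwrite('pics/s15.png',cv2.resize(im[150:300,220:420],None,fx=4,fy=4)[...,::-1])"
```

```text
tray now [ 43.3 -25.8] z 71.7 ang 0.1 w 0.1 F [-1.4 -0.4  0.9] t 16.6
 shift [3.3 0.2 0.7] turn about tool z 0.1 len 3.0
```

View pics/s15.png

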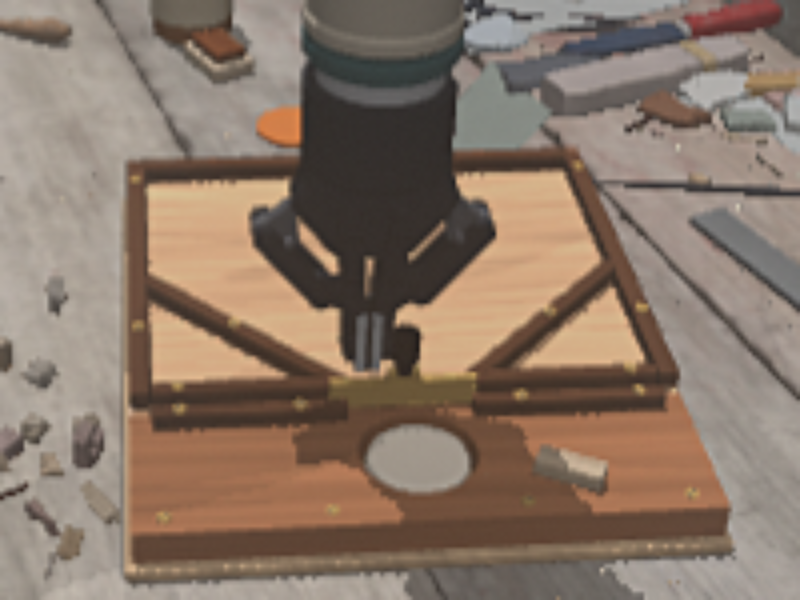

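The gate is nearly shut, with its plate at crop x 328–477. I'll keep pushing until the force shows the end stop.

>>> send_rows(commands=[[0,1.5,0,0,0],[0,2,0,0,0],[0,2,0,0,0]])

```text
clock: 16.95
eef_pos: [551.2, -114.3, 71.7]
tool_rot: [-3.14, -0.0, -0.249]
force: [-0.5, 0.6, -0.2]
width: -0.2
```

>>> send_rows(commands=[[0,1,0,0,0],[0,1.5,0,0,0],[0,1.5,0,0,0]])

```text
clock: 17.25
eef_pos: [552.5, -114.7, 71.6]
tool_rot: [-3.14, -0.0, -0.249]
force: [-1.0, 0.7, 0.2]
width: 0.0
```

>>> send_rows(commands=[[0,1,0,0,0],[0,1.5,0,0,0],[0,1.5,0,0,0]])

```text
clock: 17.55
eef_pos: [552.9, -114.8, 71.5]
tool_rot: [-3.141, 0.002, -0.249]
force: [-4.8, 1.9, 3.4]
width: 0.1
```

```bash
python3 -c "
from h import *
to(43.5,-22.5,71,0)"
```

```text
tray now [ 43.3 -22.1] z 71.5 ang 0.1 w 0.1 F [-4.8  1.9  3.4] t 17.55
 shift [-0.4  0.2  0.5] turn about tool z 0.1 len 1.0
```

>>> send_rows(commands=[[0,1,0,0,0],[0,1,0,0,0]])

```text
clock: 17.75
eef_pos: [553.0, -114.8, 71.5]
tool_rot: [-3.141, 0.004, -0.249]
force: [-5.7, 2.2, 3.9]
width: 0.1
```

>>> send_rows(commands=[[0,-4,0,0,0],[0,-8,0,0,0],[0,-10,0,-40,0],[0,-10,-20,-80,0],[0,-10,-60,-110,0]])

```text
clock: 18.25
eef_pos: [559.3, -58.0, 183.7]
tool_rot: [3.14, 0.001, -0.256]
force: [1.8, -0.3, 0.0]
width: -0.1
```

>>> send_rows(commands=[[0,0,-45,-10,0],[0,0,-90,-20,0],[0,0,-135,-20,0],[0,0,-135,-20,0]])

```text
clock: 18.65
eef_pos: [595.2, 82.2, 204.7]
tool_rot: [-3.135, -0.003, -0.246]
force: [-0.0, 0.5, 0.3]
width: 0.1
```

```bash
python3 -c "
from h import *
im=ctrl.get_image('side'); to(0,0,0)
cv2.imwrite('pics/s16.png',cv2.resize(im[150:300,220:420],None,fx=4,fy=4)[...,::-1])
im=ctrl.get_image('top')
cv2.imwrite('pics/t16.png',cv2.resize(im[90:270,200:440],None,fx=3.3,fy=3.3,interpolation=cv2.INTER_CUBIC)[...,::-1])"
```

```text
tray now [-153.1  -29.7] z 203.9 ang 0.1 w -0.3 F [ 0.  -1.5 -0.5] t 18.7
 shift [ 29.2 153.6 203.7] turn about tool z 0.1 len 257.0
```

View pics/s16.png

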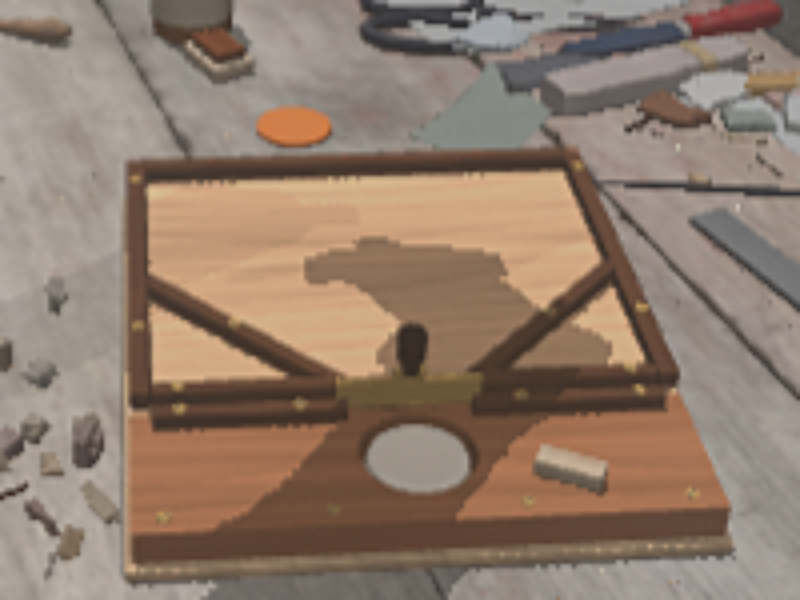

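View pics/t16.png

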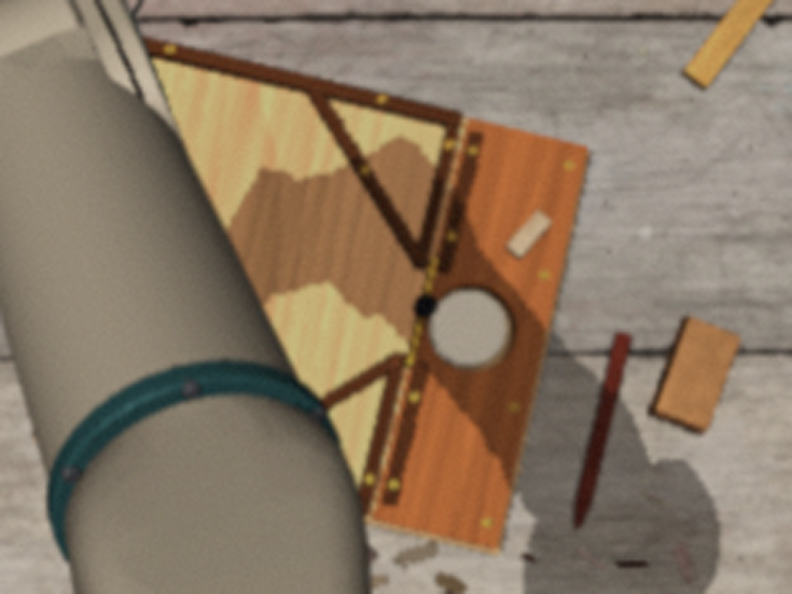

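```bash
python3 -c "
from h import *
t=lambda u,v:(u/3.3+200-.35,v/3.3+90-.35)
s=lambda u,v:(u/4+220-.38,v/4+150-.38)
print('knob',(onz('top',t(426,306),78)[:2]-O)@R2,(onz('side',s(412,331),78)[:2]-O)@R2)
print('plate ends',[((onz('side',s(u,v),46)[:2]-O)@R2).round(1) for u,v in((335,379),(484,373))])
print('disc',[((onz(n,c,23)[:2]-O)@R2).round(1) for n,c in(('top',t(470,328)),('side',s(418,459)))])
print([((onz('side',s(418,v),23)[:2]-O)@R2).round(1) for v in(424,494)])
im=cv2.imread('pics/s16.png')
"
```

```text
knob [43.13986863 -0.77874653] [42.14208312  0.28503436]
plate ends [array([ 40.1, -39.5]), array([40.1, 42. ])]
disc [array([80.9,  0.5]), array([81.7,  0.9])]
[array([53.2,  5.2]), array([108.6,  -3.3])]
```

```bash
python3 -c "
from cell import ctrl
print(ctrl.finish_job())"
```

```text
the job is handed in; nothing more can be done
None
```

The job is done and handed in at about 18.8 s of the 69 s allowed. All three discs are in the well and the slide gate is shut behind them.

**Sweeping:** I pushed the discs one at a time with the fingertips opened to 20 mm. Disc 0 went straight through. Discs 1 and 2 each got a diagonal push to the centre line and then a straight push through the gate. Each was seen to drop flat in the well.

**Gate:** I pushed the knob with closed fingers until the arm stalled against the end stop at about 6 N, then backed the arm clear.

**Last checks:**
- **Gate position:** the knob measured within 1 mm of y = 0, and the plate ends at about -39.5 and +42 mm.
- **Top disc:** measured at a height 5 mm below the bed, the two cameras put its centre within 1 mm of each other, at (81–82, 1) mm. Its apparent width there was 55 mm, so it sits flat and at the right depth.
- **Bystanders:** the bridge blank looks unmoved before and after. The sanding block and pencil were not approached, and the pencil lies where it was in the first picture.

**Disagreement:** the tray corners I measured came out about 7 mm inside the stated outline. The offset was the same on all sides, probably because the fences are set in from the base, so it did not affect the tray's position.

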